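# Load a new length into the enclosed cut-off saw

### The arm

A 6-joint arm with a two-finger parallel gripper is mounted at the origin on the work surface. World frame = base frame: x ahead of the robot, y to its left, z up, the work surface at z = 0. Lengths are in mm, angles in rad, forces in N, time in s.
With the tool pointing down it reaches from about 350 to 725 mm from the base axis. Payload 6 kg.
Tool frame: the origin (TCP) lies midway between the tips of the shut fingers; the grasp point (between the pads) lies 19 mm behind it (arm.hold_point_z is the distance from the TCP to the grasp point, in mm); z points along the fingers, y is the line along which they close (so a half turn about z gives the same grasp; the last joint's range is limited). The gripper opens to 85 mm and grips with 20 to 120 N. Pads are 22 mm wide; open, the fingers measure 114 mm over their backs; the gripper's body (76 mm by 85 mm) begins 54 mm behind the grasp point. The pads swing forward as they close: fully open they stand 13 mm farther back than shut.
Start: joints at [1.583, 0.04, 0.085, 0, -1.615, -0.334], TCP at [189.738, 569.186, 231.261] pointing down, gripper open.
Joint ranges: [-2.56, 2.56], [-1.29, 2.01], [-1.08, 1.49], [-3.29, 1.98], [-2.81, -0.18], [-2.99, 2.99]. Speed limits (rad/s): [2.57, 2.57, 3.01, 3.14, 3.14, 3.14].

### API

Orientations are given as a unit quaternion [w, x, y, z].
In Python, from rig import arm gives the robot as it stands. The module is installed in compiled form; this text tells all that it offers.
- The arm moves only by the tool carry_out, never from a script. Its argument "targets" is a list of rows, each an object with "slide": the shift along the tool's x, y, z in cm, a list of three; "delta_rot": the turn, a rotation vector about the tool's x, y, z in degrees, a list of three; "claw": the opening, from 0 (shut) to 1 (fully open). In form: [{"slide": [x, y, z], "delta_rot": [rx, ry, rz], "claw": claw}, ...]. A call has 1 to 10 rows; each row is the pose to reach, as a shift and turn from the pose commanded when the call began, along the tool's axes at that moment; what a row does not reach only later rows make up. A row lasts 1/8 s, in which the tool goes at most 62.5 mm and 10.7 degrees, less where a joint would pass 70% of its speed; a pose out of reach is approached as far as the arm can. A call with a gripper value outside its range is refused whole. The fingers move at their own pace and stop on an object; the grip force is fixed at half the most. Time passes only in rows, so rows that repeat a pose let the fingers close. It gives the time, the measured TCP pose, the force, the opening and the grip force at its end, in the units of the state.
- arm.state(): the state, without advancing time (a new reading comes with each control period).
- arm.grab_frame(name): name is "scene" or "side" or "wrist"; returns a dict with "color" (384x512x3 uint8, red, green, blue), "fovy" (degrees; the focal length in pixels is half the picture's height over the tangent of half this angle, whatever the lens; pixels are square), "cx", "cy" (the principal point, pixels), "R" (3x3) and "t" (3): a world point X has camera coordinates R X + t. Camera axes: x right, y down, z forward; pixel columns grow to the right and rows downward; lengths in mm; the calibration is good to about 2 mm. A picture is of the moment at which its call begins. There is no depth.
- arm.sign_off(): hands the job in; it is judged then, once.
The state is a dict: "t": time; "joint_pos": joint angles; "joint_vel": joint speeds; "tau": joint torques, N m; "ee_pos": TCP position; "tcp_rot": TCP orientation; "force": force on the tool from outside, world axes, zero at the start; "ft_torque": the same for the moment, N m; "finger_gap": finger opening in mm; "grasp_force": force on a finger pad.
Only numpy, scipy, OpenCV 4.12 (cv2) and the standard library are available. Lean on these libraries where they do the work, as an engineer would, in place of code of your own. Each camera call takes 0.05 s, during which the arm holds its last target. There are 200 camera calls.

### The job

Set up the cut-off saw for its next cut: lift the short box-section remnant off the feed bed and put it in the offcut tray, then lay the new long box section on the bed between the guides and slide it in, letting its nose push the sprung dust flap open, until it is fully home against the length stop inside. Once it is home, spin the wing screw of the hold-down clockwise until the foot is snug on the bar, and let go of everything. Leave the angle iron, the hammer and the tape measure where they are.

Things in the scene. Friction and masses are not known exactly. Their poses are not given: they have to be found in the camera images.
- saw: Enclosed bench cut-off saw, grey with a clear hood, fixed on the bench. Origin on the bench top under the middle of the port in its front panel; x = feed direction, level, into the saw; y across the bed; z up. The front panel (x = 0) is 235 mm wide, its top 139 mm above the bench; the hood rises from it, leaning back, to 270 mm
- bed_rear (a point): middle of the rear end of the feed bed, on its top (saw x = -270 mm); axes as the saw's. The bed is a level steel plate 90 mm wide, 55 mm above the bench, running into the saw. Guide strips 7 mm high stand on it either side of its centre line: 43 mm apart from saw x = -262 to -82 mm, then a funnel, then 35 mm apart from x = -61 mm to the stop
- bridge_top (a point): middle of the top of the hold-down's bridge (saw x = -50 mm), which spans the bed: 22 mm long along the feed, 67 mm wide, 43 mm between its legs, underside 46 mm and top 56 mm above the bed; axes as the saw's
- port (a point): point on top of the feed bed in the middle of the port (saw x = 0, 55 mm above the bench); axes as the saw's. The port is 62 mm wide, its lintel 68 mm above the bed
- stop_face (a point): point on the face of the length stop, a fixed plate inside the saw (saw x = +95 mm), on the bed's centre line, 20 mm above the bed: the middle of the bar's nose touches here when fully home; axes as the saw's
- flap (a joint): angle (rad) of the sprung steel dust flap that closes the port: 0 shut (hanging upright just inside the port), growing as it swings inward and up. Hinged 66 mm above the bed, 58 mm wide, 57 mm long; about 4 N pushes it open; it springs shut unless something holds it. Lying on a bar 40 mm high it reads about 1.1
- flap_edge (a point): middle of the flap's lower, free edge (9 mm above the bed when shut)
- wing_mid (a point): centre of the wing of the hold-down's wing screw: plain steel, upright, 54 mm long, 10 mm thick, 26 mm high, on a 9 mm spindle over the middle of the bridge; 81 mm above the bed when backed right off (lower edge 12 mm above the bridge). y = along the wing, x = across its thickness, z up. It turns and sinks with the screw
- wing (a joint): turn of the wing screw (rad): 0 backed right off, growing clockwise seen from above; each rad lowers screw and foot by 1.6 mm. The foot meets a 40 mm high bar at about 2.25; it is snug, and hardly turns further, at about 2.4 to 2.5. Starts at 0 to 0.5 (wing within 0.25 rad of square across the bed), light friction (0.06 N m), stays where left
- clamp_foot: round steel foot of the hold-down, 20 mm in diameter, under the bridge on the bed's centre line at saw x = -50 mm; origin at the centre of its underside, 43.6 mm above the bed when backed right off; it moves only up and down
- bar_mid (a point): centre of the new bar: plain steel box section (rectangular tube, too narrow inside for fingers) 200 mm long, 30 mm wide, 40 mm high, 0.5 kg, starting on the bench standing on its 30 mm side; x = along its length, z up
- remnant_mid (a point): centre of the remnant: the same box section, 90 mm long, 30 mm wide, 40 mm high, 0.23 kg, starting upright on the feed bed between the guides; x = along its length, z up
- tray: offcut tray: open grey sheet-metal tray fixed on the bench, 130 mm (x) by 180 mm (y) outside, 35 mm high, walls and floor 3 mm; origin at the centre of its underside
- angle: bystander: steel angle iron 200 mm long, 40 mm wide, 40 mm high, lying on the bench beside the bar (which of the two places is whose varies); origin at the centre of its underside, x along its length
- hammer: bystander: hammer lying on the bench beyond the feed bed; origin under the middle
- tape: bystander: tape measure in a black case 75 mm long, 42 mm wide, 68 mm high, standing on the bench beside the saw; origin at the centre of its underside
Not all that is in view belongs to the job. Leave any black or brown look-alike of the part that bears remnant_mid alone.

How it is judged:
By the outcome, as a careful person would: the job done as asked, in the order asked, and still so for the second after the job is handed in, with the robot touching nothing.
It also fails if it takes over 67 s, if anything falls off the work surface, if the arm or the gripper's body presses on something with over 40 N, if the wrist force passes 120 N, or if a joint passes its speed limit or range.

## Working session

There is one attempt and no reset: what is moved stays moved. The work goes in short steps, Python scripts to look and compute and a tool call to move; the robot and the scene stay as the last step left them, time stands still between calls to the robot, and variables do not carry over. Pictures are saved under pics/ and viewed, at most 10 in all, crops included, and the job is handed in when it is done.

Besides the shell and the picture viewer there is one more tool, called as name([rows], argument=value, ...), one row to a line, values as JSON. carry_out: Moves the arm, as the interface text tells. Its arguments: {"type":"object","properties":{"targets":{"type":"array"}},"required":["targets"]}

```bash
mkdir -p pics; cat > h.py <<'E'
import numpy as np, cv2
from rig import arm
def grab(n,name):
    f=arm.grab_frame(n); cv2.imwrite('pics/%s.png'%name,f['color'][:,:,::-1]); np.savez('pics/%s.npz'%name,**f); return f
def load(name): return dict(np.load('pics/%s.npz'%name))
def ray(f,u,v):
    h=f['color'].shape[0]; F=h/2/np.tan(np.radians(float(f['fovy']))/2)
    R=np.array(f['R']);t=np.array(f['t'])
    d=R.T@np.array([(u-f['cx'])/F,(v-f['cy'])/F,1]); return -R.T@t,d/np.linalg.norm(d)
def onz(f,u,v,z):
    c,d=ray(f,u,v); return c+d*(z-c[2])/d[2]
def two(f,p,g,q):
    c,d=ray(f,*p);e,k=ray(g,*q)
    A=np.stack([d,-k],1); s=np.linalg.lstsq(A,e-c,rcond=None)[0]
    a=c+d*s[0];b=e+k*s[1]; return (a+b)/2,np.linalg.norm(a-b)
def proj(f,X):
    h=f['color'].shape[0]; F=h/2/np.tan(np.radians(float(f['fovy']))/2)
    c=np.array(f['R'])@np.array(X,float)+np.array(f['t']); return np.array([f['cx']+F*c[0]/c[2],f['cy']+F*c[1]/c[2]])
E
python3 - <<'E'
from h import *
a=grab('scene','s0');b=grab('side','d0');c=grab('wrist','w0')
cv2.imwrite('pics/m0.png',np.vstack([np.hstack([x['color'][:,:,::-1] for x in (a,b)])])[:, :] if 0 else cv2.resize(a['color'][:,:,::-1],(768,576),interpolation=cv2.INTER_CUBIC))
cv2.imwrite('pics/m1.png',cv2.resize(b['color'][:,:,::-1],(768,576),interpolation=cv2.INTER_CUBIC))
for x in(a,b,c):
    R=np.array(x['R']);print(x['fovy'],x['cx'],x['cy'],-R.T@np.array(x['t']),R[2])
print(arm.state(),arm.hold_point_z)
E
```

```text
49.2179625846813 256.08576305765735 184.70496416108838 [1017.00598782  388.80229494 1026.03077918] [-0.43351283 -0.33842513 -0.83518565]
57.85057978975823 250.45363415506586 197.06237802671654 [ 44.78756325 252.5477192  773.51367705] [ 0.57765707 -0.27484395 -0.76861767]
60.80316848511684 261.04748993377393 194.17951799474994 [254.78861876 547.84807518 372.9417229 ] [-0.25872252  0.08334168 -0.96234964]
{'t': 0.15, 'joint_pos': array([ 1.58269330e+00,  4.06903771e-02,  8.40581600e-02, -3.13222090e-04,
       -1.61548064e+00, -3.33717705e-01]), 'joint_vel': array([ 0.00059827, -0.00317344,  0.00499961,  0.00190735,  0.00148933,
       -0.00036242]), 'tau': array([-4.36182727e-04, -3.68621564e+01,  3.47690606e+01,  6.93604007e+00,
       -4.35828581e-03,  7.15809811e-07]), 'ee_pos': array([189.63577467, 568.99154838, 230.51331475]), 'tcp_rot': array([ 6.75361633e-04,  9.87082715e-01, -1.60210037e-01, -4.09416232e-05]), 'force': array([-0.57900354,  0.68994615, -0.37701163]), 'ft_torque': array([-0.03370853,  0.02266203, -0.0137233 ]), 'grasp_force': 0.0, 'finger_gap': 85.520024253332} 18.700000000000003
```

View pics/m0.png

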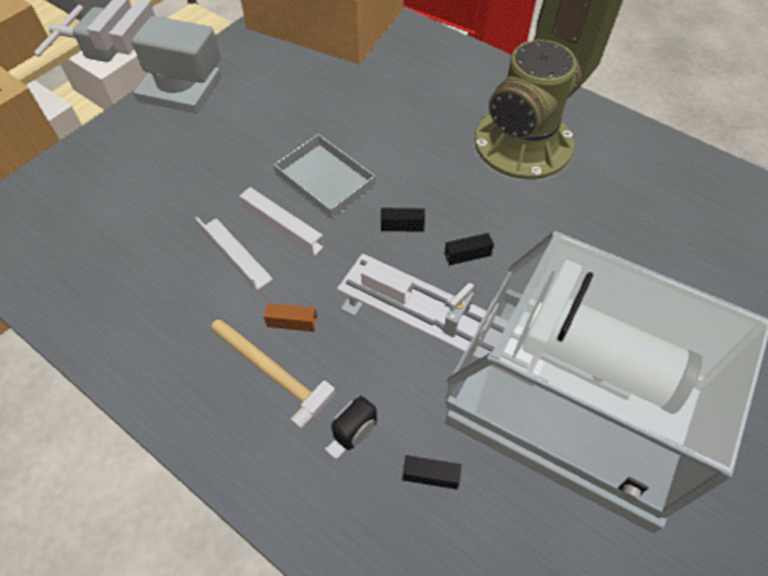

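View pics/m1.png

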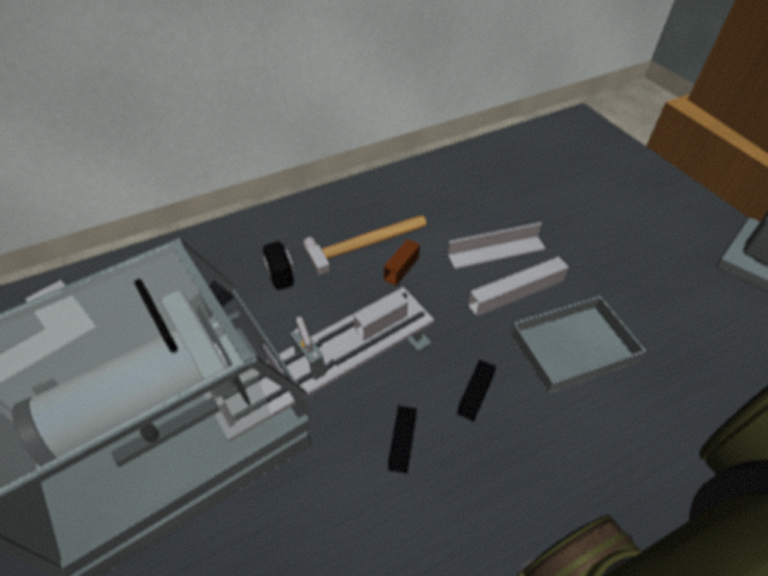

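The scene picture shows the remnant on the bed at about (386,282), the bar at (282,219) and the angle at (235,250). The tray is at (325,175), the wing at (461,296), and the saw at lower right. The side view shows the same things, with the bar at (519,284) and the remnant at (382,315). I'll zoom in on both to read corners.

```bash
python3 - <<'E'
from h import *
for n,(x0,y0,w,h),s in(('s0',(155,85,200,150),4),('d0',(140,135,300,125),2.66)):
    im=load(n)['color'][y0:y0+h,x0:x0+w,::-1]; cv2.imwrite('pics/z%s.png'%n,cv2.resize(im,None,fx=s,fy=s,interpolation=cv2.INTER_CUBIC))
E
```

```text
(no output)
```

View pics/zs0.png

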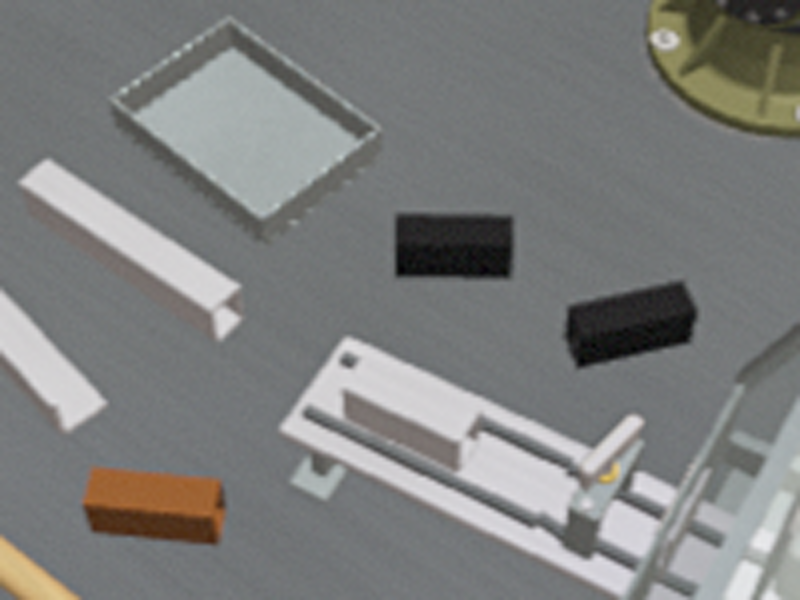

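View pics/zd0.png

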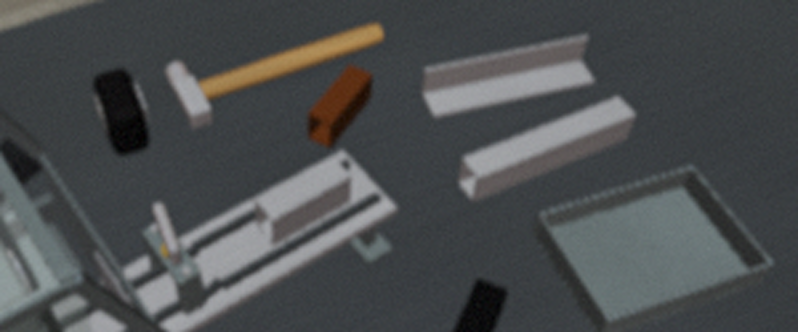

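Zooms. Scene: bar top corners are (50,160), (20,183), (215,300), (242,285); bed rear corners (348,338), (280,430); the open front end of the remnant is at (470,440). Side: bar top corners are (620,97), (634,115), (460,167), (477,182); bed rear corners (397,208), (343,152). I'll triangulate these.

```bash
cat >> h.py <<'E'
S=lambda u,v:(155+(u+.5)/4-.5,85+(v+.5)/4-.5)
D=lambda u,v:(140+(u+.5)/2.66-.5,135+(v+.5)/2.66-.5)
E
python3 - <<'E'
from h import *
np.set_printoptions(precision=1,suppress=True)
s=load('s0');d=load('d0')
for k,p,q in [('barRearR',(50,160),(634,115)),('barRearL',(20,183),(620,97)),('barFrL',(215,300),(460,162)),('barFrR',(242,285),(477,180)),
 ('bedR',(348,338),(397,208)),('bedL',(280,430),(343,152)),('remTopFrontL',(460,432),(256,206)),('remTopFrontR',(480,408),(272,222)),('remTopRearL',(344,390),(340,160)),
 ('tray1',(230,18),(770,262)),('tray2',(380,130),(603,328)),('tray3',(263,222),(540,213)),('tray4',(112,99),(692,168)),
 ('wingA',(635,418),(157,205)),('wingB',(588,470),(178,250))]:
    X,e=two(s,S(*p),d,D(*q)); print(k,X,round(e,1))
print('bed z55',onz(s,*S(348,338),55),onz(s,*S(280,430),55),onz(d,*D(397,208),55),onz(d,*D(343,152),55))
E
```

```text
barRearR [ 495.1 -368.4   38. ] 0.8
barRearL [ 524.6 -373.3   35.6] 0.9
barFrL [ 522.9 -168.4   42.6] 10.0
barFrR [ 496.9 -169.1   37.5] 2.1
bedR [494.  -71.2  51.4] 0.4
bedL [582.7 -59.7  50.2] 1.6
remTopFrontL [530.9  58.2  92.3] 7.9
remTopFrontR [507.2  55.1  91.9] 3.5
remTopRearL [547.3 -33.1  86. ] 5.1
tray1 [ 288.8 -362.    33.8] 1.1
tray2 [ 306.8 -185.5   25.5] 9.2
tray3 [ 436.6 -202.7   30.2] 2.7
tray4 [ 413.7 -379.9   30.1] 1.6
wingA [504.2 160.3 179.8] 4.9
wingB [509.7 143.7 103.5] 6.5
bed z55 [495.9 -69.7  55. ] [584.7 -58.3  55. ] [491.8 -69.4  55. ] [578.8 -56.7  55. ]
```

```bash
cat >> h.py <<'E'
from scipy.spatial.transform import Rotation as Ro
def plan(p,psi,yield_=0):
    s=arm.state(); q=s['tcp_rot']; R=Ro.from_quat(np.r_[q[1:],q[0]])
    a=np.radians(psi); x=np.array([np.cos(a),np.sin(a),0]); z=np.array([0,0,-1.]); T=Ro.from_matrix(np.stack([x,np.cross(z,x),z],1))
    print('slide cm',np.round(R.as_matrix().T@(np.array(p)-s['ee_pos'])/10,2),'rot',np.round(np.degrees((R.inv()*T).as_rotvec()),1))
def st():
    s=arm.state(); q=s['tcp_rot'];M=Ro.from_quat(np.r_[q[1:],q[0]]).as_matrix()
    print('t',s['t'],'p',s['ee_pos'].round(1),'psi',round(np.degrees(np.arctan2(M[1,0],M[0,0])),1),'zax',M[:,2].round(3),'F',s['force'].round(1),s['ft_torque'].round(2),'j',s['joint_pos'].round(2),'gap',s['finger_gap'],s['grasp_force'])
E
python3 -c "
from h import *
plan((400,250,380),-50);plan((530,-30,330),-82.6)"
```

```text
slide cm [ 30.05  23.63 -14.91] rot [ 0.1 -0.  31.6]
slide cm [51.24 46.07 -9.88] rot [ 0.1 -0.1 64.2]
```

carry_out([
  {"slide": [0,0,-6],"delta_rot": [0,0,0],"claw": 1},
  {"slide": [2,2,-12],"delta_rot": [0,0,5],"claw": 1},
  {"slide": [6,5,-16],"delta_rot": [0,0,12],"claw": 1},
  {"slide": [10,8,-16],"delta_rot": [0,0,20],"claw": 1},
  {"slide": [14,12,-16],"delta_rot": [0,0,28],"claw": 1},
  {"slide": [18,16,-16],"delta_rot": [0,0,36],"claw": 1},
  {"slide": [22,20,-16],"delta_rot": [0,0,44],"claw": 1},
  {"slide": [26,24,-16],"delta_rot": [0,0,52],"claw": 1},
  {"slide": [30,28,-16],"delta_rot": [0,0,58],"claw": 1},
  {"slide": [34,32,-15],"delta_rot": [0,0,64],"claw": 1},
])

```text
t: 1.4
ee_pos: [411.6, 156.4, 381.8]
tcp_rot: [-0.001, 0.751, -0.66, 0.0]
force: [1.3, 0.5, -0.7]
finger_gap: 85.5
grasp_force: 0.0
```

```bash
python3 -c "
from h import *
st();plan((530,-30,330),-82.6)"
```

```text
t 1.4 p [411.6 156.4 381.8] psi -82.6 zax [ 0.001  0.001 -1.   ] F [ 1.3  0.5 -0.7] [ 0.05 -0.07  0.01] j [ 0.83 -0.31  0.05  0.   -1.93 -0.7 ] gap 85.48067457823008 0.0
slide cm [20.01 -9.34  5.18] rot [-0.1  0.1 -0. ]
```

carry_out([
  {"slide": [5,-2.4,1.3],"delta_rot": [0,0,0],"claw": 1},
  {"slide": [10,-4.7,2.6],"delta_rot": [0,0,0],"claw": 1},
  {"slide": [15,-7,3.9],"delta_rot": [0,0,0],"claw": 1},
  {"slide": [20,-9.3,5.2],"delta_rot": [0,0,0],"claw": 1},
  {"slide": [20,-9.3,5.2],"delta_rot": [0,0,0],"claw": 1},
])

```text
t: 2.02
ee_pos: [530.1, -30.7, 326.3]
tcp_rot: [0.002, 0.751, -0.661, -0.002]
force: [-0.6, 1.2, -0.6]
finger_gap: 85.7
grasp_force: 0.0
```

```bash
python3 -c "
from h import *
st();w=grab('wrist','w1');cv2.imwrite('pics/w1b.png',cv2.resize(w['color'][:,:,::-1],(800,600),interpolation=cv2.INTER_CUBIC))
print(-w['R'].T@w['t'],w['R'][2],[proj(w,p).round() for p in((510,-270,40),(538,-64,55),(503,203,55))])"
```

```text
t 2.025 p [530.1 -30.7 326.3] psi -82.7 zax [-0.005 -0.001 -1.   ] F [-0.6  1.2 -0.6] [0.04 0.05 0.  ] j [ 0.32 -0.11  0.12 -0.   -1.8  -0.19] gap 85.6560437673745 0.0
[539.22272608 -98.5116772  468.94252147] [-0.03974409  0.26771807 -0.96267723] [array([304., -51.]), array([257., 131.]), array([258., 317.])]
```

View pics/w1b.png

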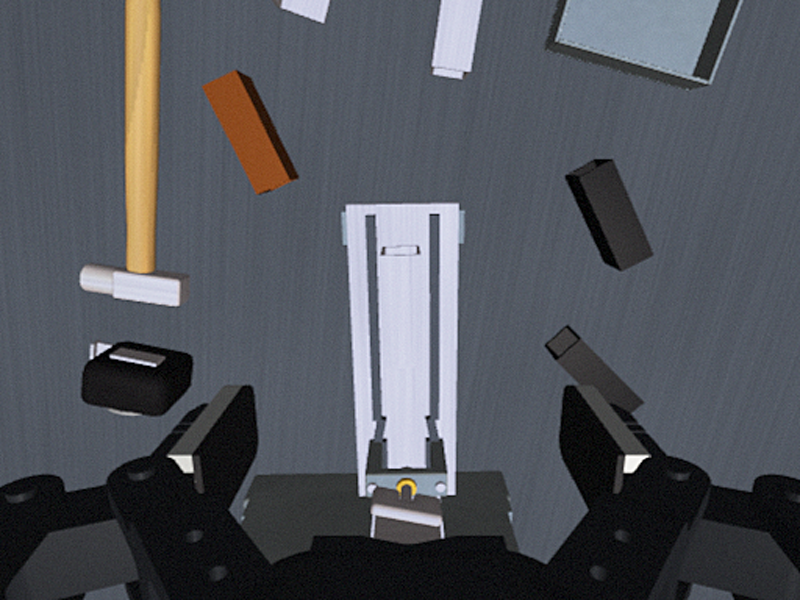

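The wrist view shows the bed running down the image with rear corners (345,205) and (460,205), and guide slots. There is a small dark outline at (400,250), and the yellow screw collar and wing are at about (406,500). The remnant is hard to tell from the bed, so I'll stretch the contrast there.

```bash
python3 - <<'E'
from h import *
w=load('w1');c=w['color'][125:345,210:310].astype(float)
g=np.clip((c-120)/(255-120),0,1)**2.5*255
big=cv2.resize(g[:,:,::-1].astype(np.uint8),None,fx=2.7,fy=2.7,interpolation=cv2.INTER_CUBIC)
s=load('s0')['color'][160:235,220:320].astype(float); g2=np.clip((s-130)/(125),0,1)**1.7*255
b2=cv2.resize(g2[:,:,::-1].astype(np.uint8),None,fx=5,fy=5,interpolation=cv2.INTER_CUBIC)
o=np.zeros((600,800,3),np.uint8);o[:big.shape[0],:big.shape[1]]=big;o[:b2.shape[0],290:290+b2.shape[1]]=b2
cv2.imwrite('pics/c1.png',o);st=np.set_printoptions(precision=1,suppress=True)
for u,v in((345,205),(460,205),(400,250),(381,250),(420,250),(360,493),(456,493)): print(onz(w,(u+.5)*.64-.5,(v+.5)*.64-.5,55))
E
```

```text
[582.5 -58.1  55. ]
[491.5 -69.8  55. ]
[534.6 -27.7  55. ]
[550.  -25.8  55. ]
[518.4 -29.8  55. ]
[543.4 205.3  55. ]
[454.  194.1  55. ]
```

View pics/c1.png

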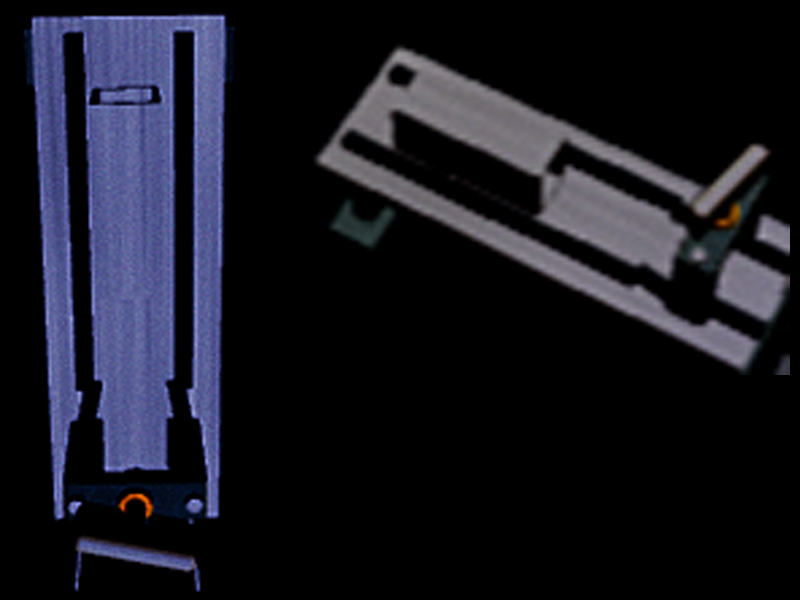

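The left crop shows the remnant's open rear face at crop y 86–104, x 90–158, and the faint front edge of its top at y≈298. The guides and bed edges are clean, so I'll fit lines to them.

```bash
python3 - <<'E'
from h import *
np.set_printoptions(precision=1,suppress=True)
w=load('w1');g=cv2.cvtColor(w['color'],cv2.COLOR_RGB2GRAY).astype(float)
L=[[],[]];gi=[[],[]];go=[]
for v in range(140,305):
    m=np.where(g[v,205:315]>150)[0]+205
    if len(m)<20: continue
    L[0].append(onz(w,m[0]-.5,v,55)[:2]);L[1].append(onz(w,m[-1]+.5,v,55)[:2])
    if 150<v<265:
        d=np.where(g[v,m[0]+4:m[-1]-3]<120)[0]+m[0]+4
        if len(d)>3:
            dl=d[d<256];dr=d[d>=256]
            if len(dl) and len(dr): gi[0].append(onz(w,dl[-1]+.5 if 0 else dl[0]-.5,v,55)[:2]);gi[1].append(onz(w,dr[-1]+.5,v,55)[:2])
fits=[]
for A in L+gi:
    A=np.array(A); l=cv2.fitLine(A.astype(np.float32),cv2.DIST_HUBER,0,.01,.01).ravel(); l=l if l[1]>0 else np.r_[-l[:2],l[2:]]
    print(len(A),'angle',np.degrees(np.arctan2(l[1],l[0])),'x at y=-64,70,200',[l[2]+(y-l[3])*l[0]/l[1] for y in(-64,70,200)])
C=lambda x,y:(210+(x+.5)/2.7-.5,125+(y+.5)/2.7-.5)
for n,p,z in(('rearBot',(90,86),55),('rearBotR',(158,86),55),('rearTop',(91,104),95),('rearTopR',(160,104),95),('frTop',(105,298),95),('frTopR',(172,298),95)): print(n,onz(w,*C(*p),z))
print(arm.state()['t'])
E
```

```text
161 angle 98.30441 x at y=-64,70,200 [np.float32(583.8211), np.float32(564.2621), np.float32(545.28687)]
161 angle 98.02493 x at y=-64,70,200 [np.float32(491.50284), np.float32(472.61087), np.float32(454.28287)]
114 angle 98.11995 x at y=-64,70,200 [np.float32(567.1589), np.float32(548.0402), np.float32(529.4923)]
114 angle 98.2538 x at y=-64,70,200 [np.float32(507.99225), np.float32(488.5541), np.float32(469.6962)]
rearBot [551.2 -29.9  55. ]
rearBotR [519.4 -33.9  55. ]
rearTop [548.8 -28.8  95. ]
rearTopR [519.5 -32.6  95. ]
frTop [532.3  59.2  95. ]
frTopR [502.1  55.4  95. ]
2.075
```

```bash
python3 -c "
from h import *
st();plan((526,13,130),-80.5);plan((526,13,66),-80.5)"
```

```text
t 2.075 p [529.7 -29.4 327.7] psi -82.6 zax [-0.003 -0.001 -1.   ] F [-0.1 -0.8  0.8] [-0.01  0.01 -0.07] j [ 0.32 -0.11  0.12 -0.   -1.8  -0.2 ] gap 85.16427765594369 0.0
slide cm [-4.27 -0.24 19.76] rot [ 0.2 -0.  -2.1]
slide cm [-4.27 -0.26 26.16] rot [ 0.2 -0.  -2.1]
```

carry_out([
  {"slide": [-2,-0.1,5],"delta_rot": [0,0,-2],"claw": 1},
  {"slide": [-4.2,-0.2,10],"delta_rot": [0,0,-2],"claw": 1},
  {"slide": [-4.2,-0.2,15],"delta_rot": [0,0,-2],"claw": 1},
  {"slide": [-4.2,-0.2,20],"delta_rot": [0,0,-2],"claw": 1},
  {"slide": [-4.2,-0.2,23.5],"delta_rot": [0,0,-2],"claw": 1},
  {"slide": [-4.2,-0.2,26.1],"delta_rot": [0,0,-2],"claw": 1},
  {"slide": [-4.2,-0.2,26.1],"delta_rot": [0,0,-2],"claw": 1},
  {"slide": [-4.2,-0.2,26.1],"delta_rot": [0,0,-2],"claw": 0},
  {"slide": [-4.2,-0.2,26.1],"delta_rot": [0,0,-2],"claw": 0},
  {"slide": [-4.2,-0.2,26.1],"delta_rot": [0,0,-2],"claw": 0},
])

```text
t: 3.32
ee_pos: [526.7, 14.2, 69.4]
tcp_rot: [-0.001, 0.764, -0.646, 0.001]
force: [1.4, 0.1, 0.3]
finger_gap: 32.1
grasp_force: 0.8
```

```bash
python3 -c "
from h import *
st()"
```

```text
t 3.325 p [526.7  14.2  69.4] psi -80.4 zax [ 0.002  0.001 -1.   ] F [1.4 0.1 0.3] [ 0.28 -0.49  0.  ] j [ 0.41 -0.12 -0.36  0.   -1.32 -0.24] gap 32.057828729442754 0.8409067802131176
```

carry_out([
  {"slide": [0,0,0],"delta_rot": [0,0,0],"claw": 0},
  {"slide": [0,0,0],"delta_rot": [0,0,0],"claw": 0},
  {"slide": [0,0,-3],"delta_rot": [0,0,0],"claw": 0},
  {"slide": [0,0,-7],"delta_rot": [0,0,0],"claw": 0},
  {"slide": [0,0,-10],"delta_rot": [0,0,0],"claw": 0},
  {"slide": [0,0,-10],"delta_rot": [0,0,0],"claw": 0},
])

```text
t: 4.08
ee_pos: [526.7, 14.1, 170.0]
tcp_rot: [-0.001, 0.764, -0.646, 0.001]
force: [0.9, 0.8, -3.6]
finger_gap: 28.9
grasp_force: 60.4
```

```bash
python3 -c "
from h import *
st();plan((361,-283,120),-95.8);plan((361,-283,24),-95.8)"
```

```text
t 4.075 p [526.7  14.1 170. ] psi -80.4 zax [ 0.003  0.001 -1.   ] F [ 0.9  0.8 -3.6] [-0.03 -0.02  0.02] j [ 0.41 -0.16 -0.22  0.   -1.51 -0.24] gap 28.90022581095173 60.356987714767456
slide cm [26.55 21.29  4.92] rot [-0.2  0.1 15.4]
slide cm [26.56 21.32 14.52] rot [-0.2  0.1 15.4]
```

carry_out([
  {"slide": [5,4,0],"delta_rot": [0,0,4],"claw": 0},
  {"slide": [10,8,0],"delta_rot": [0,0,8],"claw": 0},
  {"slide": [15,12,0],"delta_rot": [0,0,12],"claw": 0},
  {"slide": [20,16,0],"delta_rot": [0,0,15.4],"claw": 0},
  {"slide": [24,19.3,1],"delta_rot": [0,0,15.4],"claw": 0},
  {"slide": [26.5,21.3,4],"delta_rot": [0,0,15.4],"claw": 0},
  {"slide": [26.5,21.3,8],"delta_rot": [0,0,15.4],"claw": 0},
  {"slide": [26.5,21.3,8],"delta_rot": [0,0,15.4],"claw": 0},
])

```text
t: 5.08
ee_pos: [356.7, -281.6, 83.2]
tcp_rot: [-0.002, -0.67, 0.743, 0.005]
force: [0.6, 0.2, -2.6]
finger_gap: 28.6
grasp_force: 60.3
```

```bash
python3 - <<'E'
from h import *
st();plan((361,-283,19.5),-95.8)
s=grab('scene','s2');d=grab('side','d2')
a=s['color'][70:190,130:290,::-1];b=d['color'][120:280,300:460,::-1]
cv2.imwrite('pics/c2.png',np.hstack([cv2.resize(a,(400,300),interpolation=cv2.INTER_CUBIC),cv2.resize(b,(400,400),interpolation=cv2.INTER_CUBIC)[:300]]))
E
```

```text
t 5.075 p [ 356.7 -281.6   83.2] psi -95.9 zax [-0.009  0.004 -1.   ] F [ 0.6  0.2 -2.6] [-0.    0.02 -0.03] j [-0.22 -0.33 -0.51 -0.   -1.39  0.12] gap 28.62546396474705 60.31807065010071
slide cm [ 0.11 -0.5   6.36] rot [ 0.5  0.2 -0.1]
```

View pics/c2.png

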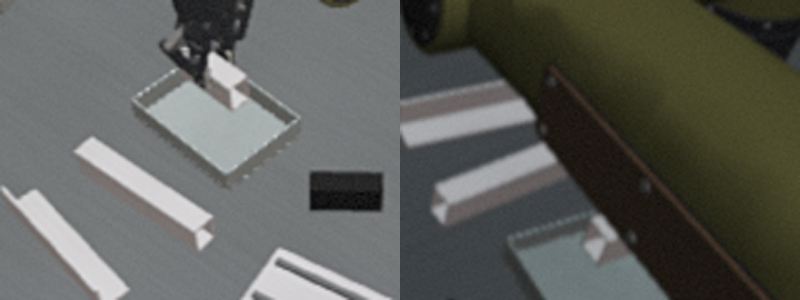

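The scene crop (left) shows the remnant held over the tray at (228,80), well inside its walls; the side crop agrees. I'll lower and release it.

carry_out([
  {"slide": [0.1,-0.5,3],"delta_rot": [0,0,0],"claw": 0},
  {"slide": [0.1,-0.5,5],"delta_rot": [0,0,0],"claw": 0},
  {"slide": [0.1,-0.5,6.2],"delta_rot": [0,0,0],"claw": 0},
  {"slide": [0.1,-0.5,6.3],"delta_rot": [0,0,0],"claw": 0},
  {"slide": [0.1,-0.5,6.3],"delta_rot": [0,0,0],"claw": 0.55},
  {"slide": [0.1,-0.5,6.3],"delta_rot": [0,0,0],"claw": 0.55},
  {"slide": [0.1,-0.5,4],"delta_rot": [0,0,0],"claw": 0.55},
  {"slide": [0.1,-0.5,0],"delta_rot": [0,0,0],"claw": 0.55},
  {"slide": [0.1,-0.5,-5],"delta_rot": [0,0,0],"claw": 0.55},
  {"slide": [0.1,-0.5,-10],"delta_rot": [0,0,0],"claw": 1},
])

```text
t: 6.42
ee_pos: [364.9, -284.4, 191.0]
tcp_rot: [0.0, -0.67, 0.742, -0.001]
force: [1.5, -0.8, -1.0]
finger_gap: 63.6
grasp_force: 0.0
```

```bash
python3 -c "
from h import *
st();plan((512,-215,260),-90)"
```

```text
t 6.425 p [ 364.9 -284.4  191. ] psi -95.8 zax [ 0.002 -0.001 -1.   ] F [ 1.5 -0.8 -1. ] [-0.02 -0.09  0.04] j [-0.22 -0.34 -0.33  0.   -1.58  0.12] gap 63.578726031941684 0.0
slide cm [ -8.4  -13.94  -6.88] rot [-0.1 -0.1 -5.8]
```

carry_out([
  {"slide": [-2,-4.5,-4],"delta_rot": [0,0,-2],"claw": 1},
  {"slide": [-4,-9,-8],"delta_rot": [0,0,-4],"claw": 1},
  {"slide": [-5.9,-13.9,-10],"delta_rot": [0,0,-5.8],"claw": 1},
  {"slide": [-5.9,-13.9,-10],"delta_rot": [0,0,-5.8],"claw": 1},
  {"slide": [-5.9,-13.9,-10],"delta_rot": [0,0,-5.8],"claw": 1},
])

```text
t: 7.05
ee_pos: [509.1, -239.8, 288.5]
tcp_rot: [-0.0, -0.707, 0.707, -0.0]
force: [0.1, 0.0, 0.1]
finger_gap: 85.3
grasp_force: 0.0
```

```bash
python3 - <<'E'
from h import *
np.set_printoptions(precision=1,suppress=True)
st();w=grab('wrist','w3');cv2.imwrite('pics/w3b.png',cv2.resize(w['color'][:,:,::-1],(800,600),interpolation=cv2.INTER_CUBIC))
g=cv2.cvtColor(w['color'],cv2.COLOR_RGB2GRAY); hsv=cv2.cvtColor(w['color'],cv2.COLOR_RGB2HSV)
m=((g>150)&(hsv[:,:,1]<60)).astype(np.uint8)
cs,_=cv2.findContours(m,cv2.RETR_EXTERNAL,cv2.CHAIN_APPROX_NONE)
for c in sorted(cs,key=cv2.contourArea)[-5:]:
    b=cv2.boxPoints(cv2.minAreaRect(c)); print(cv2.contourArea(c),b.tolist()); print([onz(w,*p,40)[:2].round(1).tolist() for p in b])
E
```

```text
t 7.05 p [ 509.1 -239.8  288.5] psi -90.0 zax [-0. -0. -1.] F [0.1 0.  0.1] [-0.1  0.   0. ] j [-0.1 -0.   0.1  0.  -1.7  0.1] gap 85.30367038962282 0.0
455.0 [[139.6558837890625, 188.8643341064453], [157.42984008789062, 12.740621566772461], [161.1170654296875, 13.11273193359375], [143.34310913085938, 189.2364501953125]]
[[658.7, -204.9], [620.0, -400.5], [616.1, -400.2], [654.2, -204.5]]
2002.0 [[364.13006591796875, 158.81546020507812], [381.36553955078125, 77.56238555908203], [407.260986328125, 83.05535888671875], [390.0255126953125, 164.30844116210938]]
[[384.5, -242.5], [373.0, -334.9], [343.0, -329.0], [352.6, -235.8]]
2536.0 [[205.57421875, 299.7001037597656], [274.0470886230469, 290.8648986816406], [281.0112609863281, 344.8372497558594], [212.53839111328125, 353.6724548339844]]
[[584.4, -48.5], [491.1, -62.2], [480.2, 25.1], [578.4, 40.3]]
4173.0 [[245.76097106933594, 214.9910125732422], [247.0013885498047, 43.81159591674805], [273.2608642578125, 44.00187683105469], [272.02044677734375, 215.18128967285156]]
[[528.0, -170.8], [524.2, -369.9], [495.3, -369.7], [494.8, -170.6]]
4526.5 [[148.9219207763672, 183.59849548339844], [170.05018615722656, 21.61524200439453], [200.57435607910156, 25.596664428710938], [179.4460906982422, 187.57992553710938]]
[[646.6, -211.6], [607.1, -391.9], [574.3, -388.0], [609.4, -206.6]]
```

View pics/w3b.png

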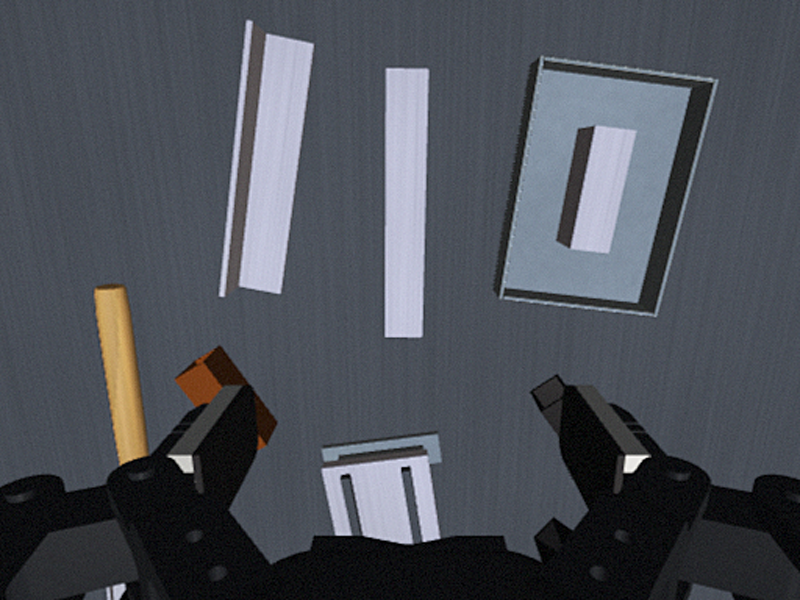

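The view shows the remnant flat in the tray at (605,190), the bar at (405,200) and the angle to its left, undisturbed. The bar's centre comes out at (510.6,-270.3), yaw 89.5°, length 199, so it checks.

```bash
python3 -c "
from h import *
plan((510.6,-270.3,15),-90.5)"
```

```text
slide cm [ 3.02 -0.19 27.37] rot [-0.  -0.   0.4]
```

carry_out([
  {"slide": [1.5,-0.1,5],"delta_rot": [0,0,0.4],"claw": 0.8},
  {"slide": [3,-0.2,10],"delta_rot": [0,0,0.4],"claw": 0.8},
  {"slide": [3,-0.2,15],"delta_rot": [0,0,0.4],"claw": 0.8},
  {"slide": [3,-0.2,20],"delta_rot": [0,0,0.4],"claw": 0.8},
  {"slide": [3,-0.2,24],"delta_rot": [0,0,0.4],"claw": 0.8},
  {"slide": [3,-0.2,26.5],"delta_rot": [0,0,0.4],"claw": 0.8},
  {"slide": [3,-0.2,27.2],"delta_rot": [0,0,0.4],"claw": 0.8},
  {"slide": [3,-0.2,27.2],"delta_rot": [0,0,0.4],"claw": 0},
  {"slide": [3,-0.2,27.2],"delta_rot": [0,0,0.4],"claw": 0},
  {"slide": [3,-0.2,27.2],"delta_rot": [0,0,0.4],"claw": 0},
])

```text
t: 8.35
ee_pos: [512.0, -270.1, 18.4]
tcp_rot: [0.0, -0.704, 0.71, -0.001]
force: [-0.6, 1.7, 6.3]
finger_gap: 28.8
grasp_force: 61.5
```

carry_out([
  {"slide": [0,0,0],"delta_rot": [0,0,0],"claw": 0},
  {"slide": [0,0,0],"delta_rot": [0,0,0],"claw": 0},
  {"slide": [0,0,-4],"delta_rot": [0,0,0],"claw": 0},
  {"slide": [0,0,-9],"delta_rot": [0,0,0],"claw": 0},
  {"slide": [0,0,-13],"delta_rot": [0,0,0],"claw": 0},
  {"slide": [0,0,-13],"delta_rot": [0,0,0],"claw": 0},
])

```text
t: 9.1
ee_pos: [512.7, -270.1, 149.9]
tcp_rot: [0.002, -0.704, 0.71, -0.003]
force: [0.2, -0.1, -6.0]
finger_gap: 29.0
grasp_force: 60.9
```

```bash
python3 -c "
from h import *
st();plan((523.5,33,130),-81.8)"
```

```text
t 9.1 p [ 512.7 -270.1  149.9] psi -90.4 zax [ 0.006 -0.001 -1.   ] F [ 0.2 -0.1 -6. ] [ 0.01 -0.02  0.06] j [-0.14 -0.01 -0.12  0.   -1.46  0.13] gap 28.955388789232735 60.92206120491028
slide cm [-30.32  -0.84   1.95] rot [-0.3 -0.1 -8.6]
```

carry_out([
  {"slide": [-5,-0.1,0],"delta_rot": [0,0,-2],"claw": 0},
  {"slide": [-10,-0.3,0],"delta_rot": [0,0,-4],"claw": 0},
  {"slide": [-15,-0.4,0],"delta_rot": [0,0,-6],"claw": 0},
  {"slide": [-20,-0.6,0],"delta_rot": [0,0,-8],"claw": 0},
  {"slide": [-25,-0.7,1],"delta_rot": [0,0,-8.6],"claw": 0},
  {"slide": [-29,-0.8,2],"delta_rot": [0,0,-8.6],"claw": 0},
  {"slide": [-30.3,-0.8,4],"delta_rot": [0,0,-8.6],"claw": 0},
  {"slide": [-30.3,-0.8,4.5],"delta_rot": [0,0,-8.6],"claw": 0},
  {"slide": [-30.3,-0.8,4.5],"delta_rot": [0,0,-8.6],"claw": 0},
])

```text
t: 10.22
ee_pos: [520.8, 32.6, 100.0]
tcp_rot: [0.001, 0.756, -0.655, -0.001]
force: [0.1, 0.2, -4.8]
finger_gap: 28.9
grasp_force: 60.6
```

```bash
python3 - <<'E'
from h import *
st();plan((523.5,33,75),-81.8)
s=grab('scene','s4')
a=s['color'][130:250,210:370,::-1]
cv2.imwrite('pics/c4.png',cv2.resize(a,(640,480),interpolation=cv2.INTER_CUBIC))
E
```

```text
t 10.225 p [520.8  32.6 100. ] psi -81.9 zax [-0.002 -0.001 -1.   ] F [ 0.1  0.2 -4.8] [-0.01 -0.03  0.03] j [ 0.45 -0.14 -0.33 -0.   -1.39 -0.31] gap 28.93885165160154 60.596981048583984
slide cm [-0.   -0.28  2.5 ] rot [ 0.1 -0.  -0.1]
```

View pics/c4.png

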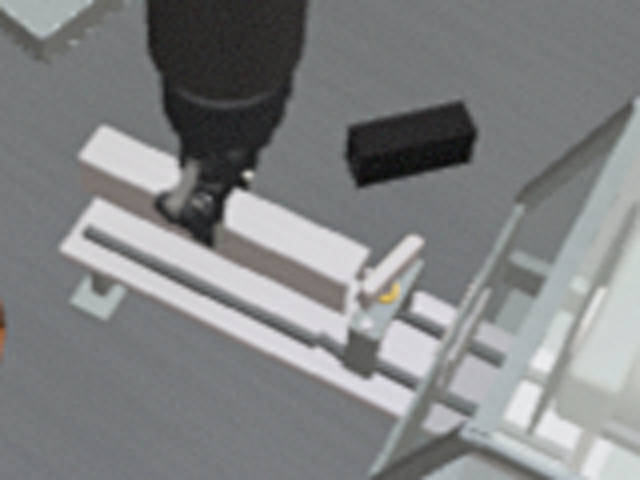

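The bar hangs over the bed in line with the guides, its nose just behind the hold-down bridge at (360,280). Lowering it.

carry_out([
  {"slide": [0.3,-0.28,0.8],"delta_rot": [0,0,0],"claw": 0},
  {"slide": [0.3,-0.28,1.6],"delta_rot": [0,0,0],"claw": 0},
  {"slide": [0.3,-0.28,2.2],"delta_rot": [0,0,0],"claw": 0},
  {"slide": [0.3,-0.28,2.6],"delta_rot": [0,0,0],"claw": 0},
  {"slide": [0.3,-0.28,2.6],"delta_rot": [0,0,0],"claw": 0},
])

```text
t: 10.9
ee_pos: [524.5, 30.6, 75.0]
tcp_rot: [0.0, 0.756, -0.655, -0.0]
force: [0.9, -0.7, -4.0]
finger_gap: 28.8
grasp_force: 60.8
```

```bash
python3 -c "
from h import *
st()"
```

```text
t 10.9 p [524.5  30.6  75. ] psi -81.8 zax [-0.001 -0.    -1.   ] F [ 0.9 -0.7 -4. ] [ 0.05  0.02 -0.04] j [ 0.44 -0.12 -0.36  0.   -1.34 -0.3 ] gap 28.843119344357603 60.76081037521362
```

carry_out([
  {"slide": [0,0,0.1],"delta_rot": [0,0,0],"claw": 0},
  {"slide": [0,0,0.2],"delta_rot": [0,0,0],"claw": 0},
  {"slide": [0,0,0.2],"delta_rot": [0,0,0],"claw": 0},
  {"slide": [0,0,0.1],"delta_rot": [0,0,0],"claw": 0.5},
  {"slide": [0,0,0],"delta_rot": [0,0,0],"claw": 0.7},
  {"slide": [0,0,-4],"delta_rot": [0,0,0],"claw": 0.7},
  {"slide": [0,0,-8],"delta_rot": [0,0,0],"claw": 0.5},
  {"slide": [6,0,-8],"delta_rot": [0,0,0],"claw": 0.15},
  {"slide": [12,0,-8],"delta_rot": [0,0,0],"claw": 0.15},
  {"slide": [13.5,0,-8],"delta_rot": [0,0,0],"claw": 0.15},
])

```text
t: 12.15
ee_pos: [544.1, -105.8, 156.0]
tcp_rot: [-0.0, 0.755, -0.656, 0.001]
force: [-0.4, 0.9, -0.3]
finger_gap: 13.0
grasp_force: 0.0
```

```bash
python3 - <<'E'
from h import *
np.set_printoptions(precision=1,suppress=True)
st();w=grab('wrist','w5');s=grab('scene','s5');d=grab('side','d5')
a=s['color'][140:250,210:370,::-1];b=d['color'][170:280,140:300,::-1]
cv2.imwrite('pics/c5.png',np.vstack([np.hstack([cv2.resize(x,(400,275),interpolation=cv2.INTER_CUBIC) for x in(a,b)]),np.hstack([cv2.resize(w['color'][:,:,::-1],(400,300)),np.zeros((300,400,3),np.uint8)])]))
E
```

```text
t 12.15 p [ 544.1 -105.8  156. ] psi -82.0 zax [ 0. -0. -1.] F [-0.4  0.9 -0.3] [ 0.  0. -0.] j [ 0.2 -0.1 -0.2  0.  -1.5 -0. ] gap 12.972952241098517 0.0
```

View pics/c5.png

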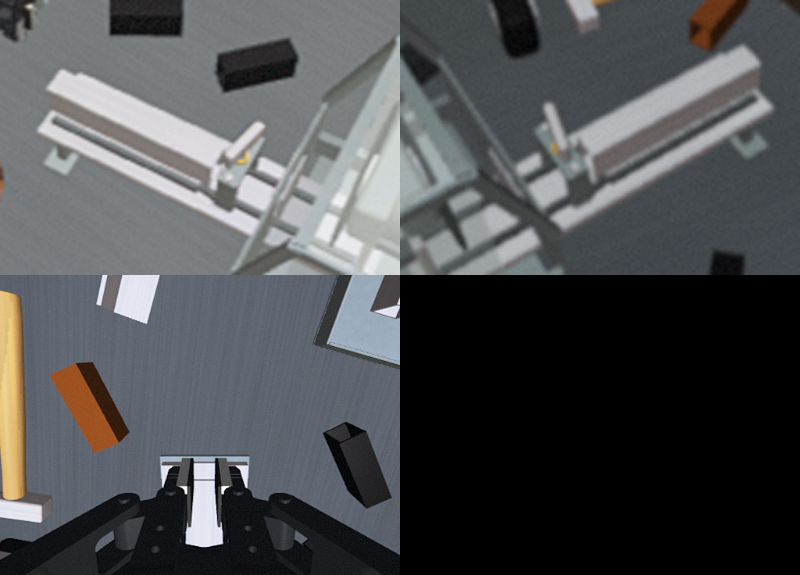

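The crops show the bar seated on the bed between the guides, with its nose at the bridge and the gripper behind its rear end. I'll lower the fingers and push in stages.

carry_out([
  {"slide": [0,0,5],"delta_rot": [0,0,0],"claw": 0.15},
  {"slide": [0,0,8],"delta_rot": [0,0,0],"claw": 0.15},
  {"slide": [0,0,9],"delta_rot": [0,0,0.2],"claw": 0.15},
  {"slide": [-1,0,9],"delta_rot": [0,0,-0.2],"claw": 0.15},
  {"slide": [-2,0,9],"delta_rot": [0,0,-0.2],"claw": 0.15},
  {"slide": [-3,0,9],"delta_rot": [0,0,-0.2],"claw": 0.15},
  {"slide": [-4,0,9],"delta_rot": [0,0,-0.2],"claw": 0.15},
  {"slide": [-5,0,9],"delta_rot": [0,0,-0.2],"claw": 0.15},
])

```text
t: 13.3
ee_pos: [537.0, -53.1, 66.0]
tcp_rot: [-0.0, 0.757, -0.654, 0.001]
force: [0.4, -2.1, 2.0]
finger_gap: 13.0
grasp_force: 1.7
```

```bash
cat >> h.py <<'E'
U=np.array([np.cos(np.radians(98.2)),np.sin(np.radians(98.2))]);B=np.array([537.5,-64.])
def saw(p): r=np.array(p)[:2]-B; return (r@U-270).round(1),(r@np.array([-U[1],U[0]])).round(1)
E
python3 -c "
from h import *
st();print(saw(arm.state()['ee_pos']))"
```

```text
t 13.3 p [537.  -53.1  66. ] psi -81.6 zax [ 0.001 -0.    -1.   ] F [ 0.4 -2.1  2. ] [-1.08 -0.2  -0.04] j [ 0.27 -0.08 -0.33  0.   -1.31 -0.13] gap 12.970485300195861 1.664313543587923
(np.float64(-259.1), np.float64(-1.0))
```

carry_out([
  {"slide": [-1,0,0],"delta_rot": [0,0,0],"claw": 0.15},
  {"slide": [-2,0,0],"delta_rot": [0,0,0],"claw": 0.15},
  {"slide": [-3,0,0],"delta_rot": [0,0,0],"claw": 0.15},
  {"slide": [-4,0,0],"delta_rot": [0,0,0],"claw": 0.15},
  {"slide": [-5,0,0],"delta_rot": [0,0,0],"claw": 0.15},
  {"slide": [-6,0,0],"delta_rot": [0,0,0],"claw": 0.15},
  {"slide": [-7,0,0],"delta_rot": [0,0,0],"claw": 0.15},
])

```text
t: 14.18
ee_pos: [526.3, 15.1, 65.4]
tcp_rot: [0.001, 0.757, -0.654, 0.001]
force: [1.7, -9.0, 2.5]
finger_gap: 13.0
grasp_force: 4.7
```

```bash
python3 -c "
from h import *
st();print(saw(arm.state()['ee_pos']))"
```

```text
t 14.175 p [526.3  15.1  65.4] psi -81.7 zax [-0.    -0.002 -1.   ] F [ 1.7 -9.   2.5] [-3.02 -0.57 -0.1 ] j [ 0.41 -0.11 -0.37  0.   -1.32 -0.27] gap 12.975672561866702 4.74879814311862
(np.float64(-190.1), np.float64(-0.2))
```

carry_out([
  {"slide": [-1,0,0],"delta_rot": [0,0,0],"claw": 0.15},
  {"slide": [-2,0,0],"delta_rot": [0,0,0],"claw": 0.15},
  {"slide": [-3,0,0],"delta_rot": [0,0,0],"claw": 0.15},
  {"slide": [-4,0,0],"delta_rot": [0,0,0],"claw": 0.15},
  {"slide": [-5,0,0],"delta_rot": [0,0,0],"claw": 0.15},
])

```text
t: 14.8
ee_pos: [519.1, 64.9, 65.4]
tcp_rot: [0.001, 0.757, -0.654, 0.0]
force: [1.7, -6.6, 2.0]
finger_gap: 13.1
grasp_force: 3.5
```

carry_out([
  {"slide": [-0.4,0,0],"delta_rot": [0,0,0],"claw": 0.15},
  {"slide": [-0.8,0,0],"delta_rot": [0,0,0],"claw": 0.15},
  {"slide": [-1.2,0,0],"delta_rot": [0,0,0],"claw": 0.15},
])

```text
t: 15.18
ee_pos: [517.4, 76.6, 65.4]
tcp_rot: [0.001, 0.757, -0.654, 0.0]
force: [2.0, -6.7, 1.9]
finger_gap: 12.8
grasp_force: 3.5
```

```bash
python3 -c "
from h import *
st();print(saw(arm.state()['ee_pos']))"
```

```text
t 15.175 p [517.4  76.6  65.4] psi -81.7 zax [-0.    -0.002 -1.   ] F [ 2.  -6.7  1.9] [-2.18 -0.6  -0.08] j [ 0.53 -0.12 -0.38  0.   -1.32 -0.39] gap 12.792771719956907 3.505753129720688
(np.float64(-127.9), np.float64(-0.2))
```

carry_out([
  {"slide": [-0.3,0,0],"delta_rot": [0,0,0],"claw": 0.15},
  {"slide": [-0.6,0,0],"delta_rot": [0,0,0],"claw": 0.15},
  {"slide": [-0.8,0,0],"delta_rot": [0,0,0],"claw": 0.15},
])

```text
t: 15.55
ee_pos: [516.3, 84.5, 65.4]
tcp_rot: [0.001, 0.757, -0.654, 0.0]
force: [2.9, -6.8, 3.3]
finger_gap: 12.7
grasp_force: 3.5
```

carry_out([
  {"slide": [-0.2,0,0],"delta_rot": [0,0,0],"claw": 0.15},
  {"slide": [-0.3,0,0],"delta_rot": [0,0,0],"claw": 0.15},
  {"slide": [-0.4,0,0],"delta_rot": [0,0,0],"claw": 0.15},
])

```text
t: 15.92
ee_pos: [515.8, 87.4, 65.4]
tcp_rot: [0.001, 0.757, -0.654, 0.001]
force: [4.0, -13.2, 2.2]
finger_gap: 12.7
grasp_force: 6.8
```

carry_out([
  {"slide": [-0.1,0,0],"delta_rot": [0,0,0],"claw": 0.15},
  {"slide": [-0.2,0,0],"delta_rot": [0,0,0],"claw": 0.15},
  {"slide": [-0.2,0,0],"delta_rot": [0,0,0],"claw": 0.15},
])

```text
t: 16.3
ee_pos: [515.7, 87.4, 65.4]
tcp_rot: [0.003, 0.756, -0.654, 0.002]
force: [5.9, -17.7, 2.0]
finger_gap: 13.0
grasp_force: 9.4
```

```bash
python3 - <<'E'
from h import *
np.set_printoptions(precision=1,suppress=True)
st();print(saw(arm.state()['ee_pos']))
s=grab('scene','s6');d=grab('side','d6')
# wing + flap check numerically: predicted home nose/flap in views
print(proj(s,[498.9-.1426*95,203.2+.9898*95,95]))
E
```

```text
t 16.3 p [515.7  87.4  65.4] psi -81.7 zax [-0. -0. -1.] F [  5.9 -17.7   2. ] [-5.8 -2.  -0.1] j [ 0.6 -0.1 -0.4  0.  -1.3 -0.4] gap 13.04670250525309 9.353300482034683
(np.float64(-117.1), np.float64(0.0))
[359.3 230.2]
```

carry_out([
  {"slide": [0.5,0,0],"delta_rot": [0,0,0],"claw": 0.15},
  {"slide": [3,0,0],"delta_rot": [0,0,0],"claw": 0.15},
  {"slide": [5,0,-5],"delta_rot": [0,0,0],"claw": 0.15},
  {"slide": [5,0,-10],"delta_rot": [0,0,0],"claw": 0.15},
  {"slide": [4,0,-16],"delta_rot": [0,0,0],"claw": 0.5},
  {"slide": [3,0,-22],"delta_rot": [0,0,0],"claw": 1},
  {"slide": [2,0,-26],"delta_rot": [0,0,0],"claw": 1},
  {"slide": [2,0,-26],"delta_rot": [0,0,0],"claw": 1},
])

```text
t: 17.4
ee_pos: [518.9, 73.0, 328.4]
tcp_rot: [-0.003, 0.757, -0.653, 0.001]
force: [0.0, -0.5, -0.4]
finger_gap: 83.8
grasp_force: 0.0
```

```bash
python3 - <<'E'
from h import *
np.set_printoptions(precision=1,suppress=True)
st();w=grab('wrist','w7');s=grab('scene','s7');d=grab('side','d7')
ctr=np.array([506.0,153.7,148])
print('wing expected px',proj(w,ctr),proj(s,ctr),proj(d,ctr))
C=lambda x,y:(210+(x+.5)/2.7-.5,125+(y+.5)/2.7-.5)
w1=load('w1')
for z in(145,148): 
    a,b=onz(w1,*C(79,538),z),onz(w1,*C(198,565),z); print(z,a,b,np.linalg.norm(a-b),np.degrees(np.arctan2(b[1]-a[1],b[0]-a[0])))
def blob(f,n,c,r):
    x0,y0=int(c[0])-r,int(c[1])-r; im=f['color'][max(y0,0):y0+2*r,x0:x0+2*r]
    g=cv2.cvtColor(im,cv2.COLOR_RGB2GRAY); print(n,max(y0,0),x0); print(g[::2,::2] if r>12 else g)
np.set_printoptions(linewidth=250)
blob(w,'w',proj(w,ctr),28)
E
```

```text
t 17.4 p [518.9  73.  328.4] psi -81.5 zax [ 0.  0. -1.] F [ 0.  -0.5 -0.4] [-0.  0. -0.] j [ 0.5 -0.1  0.1 -0.  -1.8 -0.4] gap 83.81010077597331 0.0
wing expected px [262.3 246.6] [308.5 194.7] [202.1 219.4]
145 [531.3 149.5 145. ] [478.7 156.7 145. ] 53.103133443087984 172.17883758085898
148 [531.4 147.2 148. ] [479.3 154.3 148. ] 52.61135051935555 172.178837580859
w 218 234
[[214  48  54  52  54  55  78  64 223 212 207 208 212 213 208 208 210 217 199 209 210 185  62  47  57  49  50  85]
 [193  37  46  57  54  52  80  75 233 219 219 224 226 225 201 217 221 219 209 220 218 192  63  50  48  52  53  32]
 [173  39  44  45  44  35  42  38  26  20  21  19  23  18  38  50  58  61  65  63  68  63  49  50  53  50  55  42]
 [121 129 132 129 128 130 123 125 122 127 119 123 117 117 121 114 113 112 108 113 108 107 105 106 102 102  95  92]
 [112 155 161 159 158 164 160 158 156 159 164 161 160 147 141 148 163 162 158 159 164 163 161 162 160 169 168 164]
 [107 155 158 158 157 166 155 154 153 154 160 149 102 154 176 166  97 158 156 153 158 162 161 158 162 164 160 150]
 [107 130 143  86  56  78 119 
[... 1800 characters left out ...]
  28  52]
 [ 47  48 161 208 223  68  85  67 221 208 209 206 208 209 210 213 212 210 201 208 214  99  90 160 217 228  35  52]
 [ 51  45 172 209 219  73  89  66 221 210 208 208 211 210 211 211 211 210 210 203 216  94  82 162 212 226  66  47]
 [ 54  42 200 208 220  69  84  65 219 210 207 205 208 212 209 214 208 211 208 206 211  93  82 168 218 224 106  54]
 [ 56  44 223 206 220  78  86  69 222 207 207 212 211 208 210 213 211 211 206 206 217  90  85 178 217 219 181  46]
 [ 55  60 222 209 216  82  88  70 223 209 207 208 209 211 214 215 211 214 208 206 213  87  86 170 217 220 179  41]
 [ 55 114 193 183 192  88  83  72 194 186 187 194 187 192 196 195 191 195 192 189 201  67  73 156 203 208 184  47]]
```

```bash
python3 - <<'E'
from h import *
np.set_printoptions(precision=1,suppress=True)
w=load('w7');g=cv2.GaussianBlur(cv2.cvtColor(w['color'],cv2.COLOR_RGB2GRAY),(3,3),0).astype(float)
P=[]
for u in range(242,284):
    vs=np.arange(234,250); col=g[234:250,u]
    for i in range(len(vs)-1):
        if col[i]<140<=col[i+1] and col[i:i+3].max()>165 and vs[i]>234+ (u-242)*.2-2:
            P.append((u,vs[i]+(140-col[i])/(col[i+1]-col[i]))); break
P=np.array(P)
a=np.polyfit(P[:,0],P[:,1],1);r=P[:,1]-np.polyval(a,P[:,0]);k=abs(r)<1;a=np.polyfit(P[k,0],P[k,1],1);print(len(P),k.sum(),a)
L=onz(w,240,np.polyval(a,240),148.2);R=onz(w,285,np.polyval(a,285),148.2);print(L,R,np.linalg.norm(L-R))
d=(L-R)/np.linalg.norm(L-R);ang=np.degrees(np.arctan2(d[1],d[0]));print('wing angle',ang,'centre est',(L+R)/2+5*np.array([-d[1],d[0],0]))
# yellow collar centre
h=cv2.cvtColor(w['color'],cv2.COLOR_RGB2HSV);m=(h[:,:,0]>10)&(h[:,:,0]<32)&(h[:,:,1]>120)&(h[:,:,2]>90);m[:,:200]=0;m[:,320:]=0;m[:200]=0
ys,xs=np.where(m);print(len(xs),xs.min(),xs.max(),ys.min(),ys.max())
print('collar',onz(w,(xs.min()+xs.max())/2,ys.max(),112), onz(w,(xs.min()+xs.max())/2,ys.min(),112))
# bridge corners: row 224 edge, height 111
print('bridge rear edge',onz(w,235,223.5,111),onz(w,288,223.5,111))
# two-view check of the wing ends height
s=load('s7');d7=load('d7')
for n,f in(('s',s),('d',d7)):
    for nm,X in(('L',L),('R',R)): 
        c=proj(f,X);print(n,nm,c)
E
```

```text
42 42 [  0.2 182.5]
[531.3 145.6 148.2] [481.9 150.  148.2] 49.515313418769
wing angle -5.063512799772393 centre est [507.1 152.8 148.2]
68 256 268 227 237
collar [505.8 158.1 112. ] [507.7 145.5 112. ]
bridge rear edge [539.6 146.3 111. ] [478.1 137.  111. ]
s L [300.  199.9]
s R [312.6 187.4]
d L [201.3 210. ]
d R [207.7 226.6]
```

```bash
python3 - <<'E'
from h import *
np.set_printoptions(precision=1,suppress=True)
s=load('s0');d=load('d0')
print('R',two(s,S(635,418),d,D(178,250)),'L',two(s,S(588,470),d,D(157,205)))
for p in((555,235),(730,470)): X=onz(s,p[0]/1.5,p[1]/1.5,270);print(X,saw(X))
X=onz(d,182/1.5,240/1.5,270);print(X,saw(X))
st();plan((507,152.8,200),-5.1);plan((507,152.8,119),-5.1)
E
```

```text
R (array([481.8, 153. , 142.6]), np.float64(0.2759918815700107)) L (array([532.2, 151.8, 144.6]), np.float64(0.7538583494732155))
[408.5 240.4 270. ] (np.float64(49.6), np.float64(84.3))
[592.3 579.  270. ] (np.float64(358.6), np.float64(-145.9))
[635.8 267.5 270. ] (np.float64(44.1), np.float64(-144.6))
t 17.55 p [518.   72.1 323.6] psi -81.6 zax [-0.  0. -1.] F [ 0.3  0.3 -0.4] [ 0. -0. -0.] j [ 0.5 -0.1  0.1 -0.  -1.8 -0.4] gap 85.49850069760713 0.0
slide cm [-8.1 -0.1 12.4] rot [  0.1   0.1 -76.5]
slide cm [-8.1 -0.1 20.5] rot [  0.1   0.1 -76.5]
```

carry_out([
  {"slide": [-1,0,0],"delta_rot": [0,0,-10],"claw": 0.35},
  {"slide": [-2,0,1],"delta_rot": [0,0,-20],"claw": 0.35},
  {"slide": [-3,0,2],"delta_rot": [0,0,-30],"claw": 0.35},
  {"slide": [-4,0,4],"delta_rot": [0,0,-40],"claw": 0.35},
  {"slide": [-5.5,-0.1,6],"delta_rot": [0,0,-50],"claw": 0.35},
  {"slide": [-7,-0.1,8],"delta_rot": [0,0,-60],"claw": 0.35},
  {"slide": [-8.1,-0.1,10],"delta_rot": [0,0,-70],"claw": 0.35},
  {"slide": [-8.1,-0.1,12],"delta_rot": [0,0,-76.5],"claw": 0.35},
  {"slide": [-8.1,-0.1,13],"delta_rot": [0,0,-76.5],"claw": 0.35},
  {"slide": [-8.1,-0.1,13],"delta_rot": [0,0,-76.5],"claw": 0.35},
])

```text
t: 18.8
ee_pos: [507.1, 151.1, 194.0]
tcp_rot: [0.001, 0.999, -0.046, -0.001]
force: [0.8, -0.8, 0.5]
finger_gap: 30.3
grasp_force: 0.0
```

```bash
python3 - <<'E'
from h import *
np.set_printoptions(precision=1,suppress=True)
st();plan((507,152.8,119),-5.1)
E
```

```text
t 18.8 p [507.1 151.1 194. ] psi -5.3 zax [-0. -0. -1.] F [ 0.8 -0.8  0.5] [ 0.  -0.1 -0. ] j [ 0.7 -0.1 -0.2 -0.  -1.6  0.8] gap 30.292477630234796 0.0
slide cm [-0.  -0.2  7.5] rot [ 0.1  0.1 -0.2]
```

carry_out([
  {"slide": [0,-0.15,3],"delta_rot": [0,0,0],"claw": 0.35},
  {"slide": [0,-0.15,5],"delta_rot": [0,0,0],"claw": 0.35},
  {"slide": [0,-0.15,6.5],"delta_rot": [0,0,0],"claw": 0.35},
  {"slide": [0,-0.15,7.4],"delta_rot": [0,0,0],"claw": 0.35},
  {"slide": [0,-0.15,7.4],"delta_rot": [0,0,0],"claw": 0.35},
  {"slide": [0,-0.15,7.4],"delta_rot": [0,0,0],"claw": 0},
  {"slide": [0,-0.15,7.4],"delta_rot": [0,0,0],"claw": 0},
  {"slide": [0,-0.15,7.4],"delta_rot": [0,0,0],"claw": 0},
  {"slide": [0,-0.15,7.4],"delta_rot": [0,0,0],"claw": 0},
])

```text
t: 19.92
ee_pos: [508.2, 152.8, 122.3]
tcp_rot: [-0.0, 0.999, -0.045, 0.001]
force: [-0.6, -2.2, 5.7]
finger_gap: 8.9
grasp_force: 61.0
```

```bash
python3 - <<'E'
from h import *
st()
E
```

```text
t 19.925 p [508.2 152.8 122.3] psi -5.1 zax [ 0.001 -0.    -1.   ] F [-0.6 -2.2  5.7] [-0.72  0.29  0.01] j [ 0.67 -0.13 -0.28  0.   -1.42  0.81] gap 8.904755679021212 60.952338986098766
```

carry_out([
  {"slide": [0,0,0.025],"delta_rot": [0,0,9],"claw": 0},
  {"slide": [0,0,0.05],"delta_rot": [0,0,18],"claw": 0},
  {"slide": [0,0,0.075],"delta_rot": [0,0,27],"claw": 0},
  {"slide": [0,0,0.1],"delta_rot": [0,0,36],"claw": 0},
  {"slide": [0,0,0.125],"delta_rot": [0,0,45],"claw": 0},
  {"slide": [0,0,0.15],"delta_rot": [0,0,54],"claw": 0},
  {"slide": [0,0,0.175],"delta_rot": [0,0,63],"claw": 0},
  {"slide": [0,0,0.2],"delta_rot": [0,0,72],"claw": 0},
  {"slide": [0,0,0.22],"delta_rot": [0,0,80],"claw": 0},
  {"slide": [0,0,0.24],"delta_rot": [0,0,86],"claw": 0},
])

```text
t: 21.18
ee_pos: [507.5, 152.1, 119.9]
tcp_rot: [-0.001, -0.699, 0.715, -0.0]
force: [-4.4, -4.5, 7.7]
finger_gap: 9.2
grasp_force: 61.5
```

```bash
python3 - <<'E'
from h import *
st()
E
```

```text
t 21.175 p [507.5 152.1 119.9] psi -91.4 zax [-0.    -0.002 -1.   ] F [-4.4 -4.5  7.7] [-1.42  1.66  0.02] j [ 0.67 -0.13 -0.28  0.   -1.42 -0.7 ] gap 9.21989970919865 61.4761758595705
```

carry_out([
  {"slide": [0,0,0.015],"delta_rot": [0,0,5],"claw": 0},
  {"slide": [0,0,0.03],"delta_rot": [0,0,10],"claw": 0},
  {"slide": [0,0,0.045],"delta_rot": [0,0,15],"claw": 0},
  {"slide": [0,0,0.055],"delta_rot": [0,0,19],"claw": 0},
  {"slide": [0,0,0.055],"delta_rot": [0,0,19],"claw": 0},
])

```text
t: 21.8
ee_pos: [507.3, 152.1, 119.5]
tcp_rot: [-0.001, -0.572, 0.82, -0.0]
force: [-6.4, -3.8, 8.5]
finger_gap: 8.8
grasp_force: 61.6
```

```bash
python3 - <<'E'
from h import *
st()
E
```

```text
t 21.8 p [507.3 152.1 119.5] psi -110.2 zax [-0.001 -0.002 -1.   ] F [-6.4 -3.8  8.5] [-1.36  2.1  -0.08] j [ 0.67 -0.13 -0.29  0.   -1.42 -1.02] gap 8.75902909509098 61.64802376180887
```

carry_out([
  {"slide": [0,0,0],"delta_rot": [0,0,2],"claw": 0},
  {"slide": [0,0,0.01],"delta_rot": [0,0,4],"claw": 0},
  {"slide": [0,0,0.01],"delta_rot": [0,0,6],"claw": 0},
  {"slide": [0,0,0.01],"delta_rot": [0,0,6],"claw": 0},
])

```text
t: 22.3
ee_pos: [507.2, 152.1, 119.4]
tcp_rot: [-0.001, -0.529, 0.849, -0.0]
force: [-6.5, -3.5, 9.2]
finger_gap: 8.9
grasp_force: 61.7
```

```bash
python3 - <<'E'
from h import *
st()
E
```

```text
t 22.3 p [507.2 152.1 119.4] psi -116.2 zax [-0.001 -0.002 -1.   ] F [-6.5 -3.5  9.2] [-1.37  2.26 -0.02] j [ 0.67 -0.13 -0.29  0.   -1.42 -1.13] gap 8.876063288390059 61.71245304867625
```

carry_out([
  {"slide": [0,0,0],"delta_rot": [0,0,2],"claw": 0},
  {"slide": [0,0,0],"delta_rot": [0,0,3],"claw": 0},
  {"slide": [0,0,0],"delta_rot": [0,0,3],"claw": 0},
])

```text
t: 22.68
ee_pos: [507.2, 152.2, 119.4]
tcp_rot: [-0.001, -0.506, 0.862, -0.0]
force: [-6.5, -3.0, 8.2]
finger_gap: 9.2
grasp_force: 61.7
```

```bash
python3 - <<'E'
from h import *
st()
E
```

```text
t 22.675 p [507.2 152.2 119.4] psi -119.1 zax [-0.001 -0.002 -1.   ] F [-6.5 -3.   8.2] [-1.32  2.34 -0.02] j [ 0.67 -0.13 -0.29  0.   -1.42 -1.18] gap 9.236337963931481 61.70764418318868
```

carry_out([
  {"slide": [0,0,0],"delta_rot": [0,0,2],"claw": 0},
  {"slide": [0,0,0],"delta_rot": [0,0,3],"claw": 0},
  {"slide": [0,0,0],"delta_rot": [0,0,3],"claw": 0},
])

```text
t: 23.05
ee_pos: [507.2, 152.2, 119.4]
tcp_rot: [-0.001, -0.484, 0.875, -0.0]
force: [-5.8, -3.6, 9.4]
finger_gap: 8.8
grasp_force: 61.7
```

```bash
python3 - <<'E'
from h import *
st()
E
```

```text
t 23.05 p [507.2 152.2 119.4] psi -122.1 zax [-0.001 -0.002 -1.   ] F [-5.8 -3.6  9.4] [-1.33  2.36  0.07] j [ 0.67 -0.13 -0.29  0.   -1.42 -1.23] gap 8.8327853655857 61.708614975214005
```

```bash
python3 - <<'E'
from h import *
np.set_printoptions(precision=3,suppress=True)
for i in range(4):
    s=arm.state();print(s['tau'],s['ft_torque'],s['force']);
    if i<3: arm.grab_frame('wrist')
E
```

```text
[  0.815 -23.299  32.647   5.74    2.686  -0.118] [-1.329  2.362  0.074] [-5.761 -3.571  9.417]
[  0.816 -23.298  32.646   5.742   2.685  -0.06 ] [-1.316  2.383  0.051] [-6.771 -3.244  9.33 ]
[  0.815 -23.298  32.646   5.743   2.685  -0.046] [-1.297  2.343  0.035] [-6.392 -4.324  9.99 ]
[  0.81  -23.299  32.646   5.744   2.685  -0.044] [-1.341  2.427  0.054] [-7.178 -3.409  8.66 ]
```

carry_out([
  {"slide": [0,0,0],"delta_rot": [0,0,2],"claw": 0},
  {"slide": [0,0,0],"delta_rot": [0,0,4],"claw": 0},
  {"slide": [0,0,0],"delta_rot": [0,0,4],"claw": 0},
])

```text
t: 23.58
ee_pos: [507.1, 152.2, 119.4]
tcp_rot: [-0.001, -0.453, 0.892, -0.0]
force: [-7.3, -4.3, 9.4]
finger_gap: 8.4
grasp_force: 61.7
```

```bash
python3 - <<'E'
from h import *
np.set_printoptions(precision=3,suppress=True)
st()
for i in range(3):
    s=arm.state();print(s['tau'],s['ft_torque'],s['force']);
    if i<2: arm.grab_frame('wrist')
E
```

```text
t 23.575 p [507.1 152.2 119.4] psi -126.2 zax [-0.001 -0.002 -1.   ] F [-7.3 -4.3  9.4] [-1.31  2.5  -0.01] j [ 0.67 -0.13 -0.29  0.   -1.42 -1.3 ] gap 8.415456819234711 61.71497583389282
[  0.751 -23.293  32.667   5.812   2.711  -0.164] [-1.312  2.499 -0.01 ] [-7.331 -4.331  9.399]
[  0.749 -23.293  32.667   5.814   2.71   -0.058] [-1.264  2.435  0.047] [-7.877 -4.554  9.347]
[  0.743 -23.293  32.668   5.815   2.71   -0.032] [-1.258  2.475  0.073] [-6.575 -4.203  9.164]
```

carry_out([
  {"slide": [0,0,0],"delta_rot": [0,0,4],"claw": 0.25},
  {"slide": [0,0,0],"delta_rot": [0,0,4],"claw": 0.3},
  {"slide": [0,0,0],"delta_rot": [0,0,4],"claw": 0.3},
  {"slide": [0,0,-4],"delta_rot": [0,0,4],"claw": 0.3},
  {"slide": [0,0,-9],"delta_rot": [0,0,4],"claw": 0.3},
  {"slide": [0,0,-14],"delta_rot": [0,0,4],"claw": 0.3},
])

```text
t: 24.42
ee_pos: [507.6, 152.9, 259.6]
tcp_rot: [-0.0, -0.422, 0.907, -0.0]
force: [0.5, 0.5, -0.5]
finger_gap: 25.8
grasp_force: 0.0
```

```bash
python3 - <<'E'
from h import *
st();plan((519,72,324),-81.7)
E
```

```text
t 24.425 p [507.6 152.9 259.6] psi -130.1 zax [-0. -0. -1.] F [ 0.5  0.5 -0.5] [ 0.02 -0.07  0.03] j [ 0.67 -0.14 -0.04 -0.   -1.67 -1.37] gap 25.754183267786686 0.0
slide cm [ 5.46 -6.08 -6.44] rot [  0.   -0.  -48.4]
```

carry_out([
  {"slide": [1,-1,-2],"delta_rot": [0,0,-10],"claw": 0.3},
  {"slide": [2,-2.2,-4],"delta_rot": [0,0,-20],"claw": 0.6},
  {"slide": [3.2,-3.5,-5],"delta_rot": [0,0,-30],"claw": 1},
  {"slide": [4.5,-5,-6],"delta_rot": [0,0,-40],"claw": 1},
  {"slide": [5.5,-6.1,-6.4],"delta_rot": [0,0,-48.4],"claw": 1},
  {"slide": [5.5,-6.1,-6.4],"delta_rot": [0,0,-48.4],"claw": 1},
  {"slide": [5.5,-6.1,-6.4],"delta_rot": [0,0,-48.4],"claw": 1},
])

```text
t: 25.3
ee_pos: [518.9, 72.0, 321.8]
tcp_rot: [0.0, 0.756, -0.655, -0.0]
force: [0.8, 0.7, -0.3]
finger_gap: 85.3
grasp_force: 0.0
```

```bash
python3 - <<'E'
from h import *
np.set_printoptions(linewidth=250)
st();w=grab('wrist','w8');grab('scene','s8');grab('side','d8')
c=proj(w,[507,152.8,145]);print(c)
g=cv2.cvtColor(w['color'],cv2.COLOR_RGB2GRAY);x0,y0=int(c[0])-30,int(c[1])-36;print(x0,y0);print(g[y0:y0+72:2,x0:x0+60:2])
E
```

```text
t 25.3 p [518.9  72.  321.8] psi -81.8 zax [-0.001 -0.    -1.   ] F [ 0.8  0.7 -0.3] [-0.01 -0.02 -0.04] j [ 0.52 -0.13  0.08 -0.   -1.79 -0.38] gap 85.31032487962736 0.0
[260.80350929 248.5869828 ]
230 212
[[213 206 211 ... 149 203 214]
 [212 209 218 ...  54  84 221]
 [213 208 214 ...  53  29 225]
 ...
 [ 59  47 121 ... 109 119 110]
 [ 46  40 212 ... 220 218 196]
 [ 57  50  37 ...  24  27  40]]
```

```bash
python3 - <<'E'
from h import *
import sys
np.set_printoptions(linewidth=250,threshold=sys.maxsize)
g=cv2.cvtColor(load('w8')['color'],cv2.COLOR_RGB2GRAY);print(g[218:276:2,230:290:2])
E
```

```text
[[215 208 186  43  54  49  52  58  79 165 214 208 206 210 207 207 209 212 215 206 206 204 216 126  51  54  52  50  38 183]
 [210 205 156  51  54  48  51  66  87 166 211 207 207 212 208 202 210 213 212 208 207 213 218 127  52  51  50  48  50 167]
 [213 216 122  50  50  47  45  65  88 164 213 209 211 213 213 218 213 216 212 209 203 166 123 117  46  53  54  52  52 120]
 [212 218  47  54  53  55  46  69  86 156 204 202 199 208 169  96  80 177 206 204  79  65  71  68  47  52  46  51  46  47]
 [214 193  40  46  46  54  50  53  46  40  35  38  37  38  49  48  52  52  43  50  64  65  71  69  66  49  53  51  50  37]
 [210 181 140 143 145 149 149 148 149 146 146 145 149 146 148 147 151 151 110  67  66  73  99  70  86 151 144 147 150 144]
 [216 183 151 153 155 161 155 155 156 159 158 155 157 157 128  91 110 108  63  64  74 158 192 171  72 160 163 156 154 158]
 [213 186 148 149 148 159 156 154 154 154 153 154 159  89 176 200 194  63  72  70 148 196 213 197 191 143 166 151 155 159]
 [210 183 139 142 153 123 160 155 153 155 155 155 134 190 182 127 121  64  68 139 193 209 208 203 191 163 128 136 13
[... 1767 characters left out ...]
212 201 200 209 213 206 210 206 211 211 209 207 208 217  72  79 189 219 194  35  51]
 [ 46  50  51  44 217 209 178  73 116 194 207 177 208 209 205 207 211 216 213 205 205 205 200  73  79 189 217 220  32  53]
 [ 45  55  50  71 213 206 181  80  84 120 218 204 207 210 210 213 211 212 209 209 205 204 200  77  77 186 214 227  34  49]
 [ 52  55  50 122 205 210 183  82  79 130 217 203 206 212 209 211 211 214 210 206 207 205 204  74  79 188 215 223 100  51]
 [ 51  46  43 159 206 210 189  83  90 129 215 203 205 213 207 206 211 211 209 204 207 206 203  79  75 189 217 225 100  51]
 [ 49  55  51 173 204 207 183  81  86 127 217 207 207 212 207 207 210 215 211 210 210 206 202  76  82 186 213 220 181  49]]
```

```bash
python3 - <<'E'
from h import *
np.set_printoptions(precision=1,suppress=True)
w=load('w8')
cols={7:20.05,8:19.0,9:18.25,10:17.4,12:15.65,14:13.85,15:13.0,16:12.2,18:10.5,20:8.7}
P=np.array([onz(w,230+2*c,218+2*r,144.9)[:2] for r,c in cols.items()])
l=cv2.fitLine(P.astype(np.float32),cv2.DIST_L2,0,.01,.01).ravel();print(P,np.degrees(np.arctan2(l[1],l[0])))
n=np.array([-l[1],l[0]]);print('dist of edge from axis',(l[2:]-np.array([507,152.8]))@n)
# bar rear end: profile along the bar centre line
g=cv2.cvtColor(w['color'],cv2.COLOR_RGB2GRAY)
for s in range(-125,-88,2):
    p=B+(s+270)*U; q=proj(w,[*p,95]);print(s,q.round(0),cv2.getRectSubPix(g,(5,1),tuple(map(float,q))).ravel(),end=';')
E
```

```text
[[500.1 132.7]
 [501.9 135.2]
 [503.1 137.7]
 [504.6 140.2]
 [507.6 145.3]
 [510.7 150.4]
 [512.1 152.9]
 [513.5 155.4]
 [516.5 160.6]
 [519.7 165.8]] 59.587032
dist of edge from axis -4.318510175451235
-125 [261. 171.] [210 210 211 214 214];-123 [261. 173.] [210 209 212 213 212];-121 [261. 174.] [208 207 212 216 214];-119 [261. 176.] [209 209 213 216 215];-117 [261. 178.] [207 208 209 210 210];-115 [261. 179.] [174 171 173 176 176];-113 [261. 181.] [208 205 205 205 209];-111 [261. 183.] [204 203 203 203 205];-109 [261. 184.] [208 207 205 204 208];-107 [261. 186.] [184 181 180 177 181];-105 [261. 188.] [190 186 185 182 185];-103 [261. 189.] [206 204 202 202 205];-101 [261. 191.] [207 205 202 203 206];-99 [261. 193.] [206 203 203 203 203];-97 [261. 194.] [207 204 203 203 205];-95 [261. 196.] [206 204 205 207 208];-93 [261. 198.] [204 202 203 203 205];-91 [261. 199.] [207 203 206 207 206];-89 [261. 201.] [207 202 204 205 205];
```

```bash
python3 -c "
from h import *
st();print(arm.sign_off())"
```

```text
t 25.45 p [518.8  72.1 321.9] psi -81.8 zax [-0.001 -0.    -1.   ] F [ 0.6 -0.2 -0.4] [-0.04 -0.   -0.02] j [ 0.52 -0.13  0.08 -0.   -1.79 -0.38] gap 85.29463804184361 0.0
the job is handed in; nothing more can be done
None
```

I handed the job in at 25.5 s: the remnant is in the tray, the bar was pushed in until it stopped hard (rear end about 1 mm from its home position), the wing screw is at about 2.49 rad (snug by the image, though I felt no clear torque rise), and the gripper is clear of everything; I did not check the flap by eye.

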